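Slide the loaded drawer home onto its roller switch

ROBOT

A 6-joint arm with a two-finger parallel gripper is mounted at the origin on the work surface. World frame = base frame: x ahead of the robot, y to its left, z up, the work surface at z = 0. Lengths are in m, angles in rad, forces in N, time in s.
With the tool pointing down it reaches from about 0.275 to 0.875 m from the base axis. Payload 12.5 kg.
Tool frame: the origin (TCP) lies on the centre line of the jaws, within the pads' length; the fingertips stand r.finger_overhang ahead of it and the grasp point (between the pads) lies 3 mm ahead of it (r.finger_overhang is the distance from the TCP to the fingertips, in m); z points along the fingers, y is the line along which they close (so a half turn about z gives the same grasp; the last joint's range is limited). The gripper opens to 85 mm and grips with 20 to 120 N. Pads are 22 mm wide; open, the fingers measure 114 mm over their backs; the gripper's body (76 mm by 85 mm) begins 54 mm behind the grasp point. The pads swing forward as they close: fully open they stand 13 mm farther back than shut.
Start: joints at [1.093, 0.351, 1.652, -0, 1.139, -0.085], TCP at [0.21, 0.508, 0.253] pointing down, gripper open.
Joint ranges: [-2.75, 2.75], [-0.79, 2.1], [0.01, 2.65], [-1.57, 4.71], [0.07, 3.14], [-2.87, 2.87]. Speed limits (rad/s): [2.22, 2.22, 2.79, 3.14, 3.14, 3.14].

INTERFACE

Orientations are given as a unit quaternion [x, y, z, w].
In Python, from cell import r, optics gives the robot as it stands. The module is installed in compiled form; this text tells all that it offers. Calls block until the motion is done:
- r.move_to(position, orientation): joint-space move of the TCP to a pose.
- r.move_linear(position, rot=None, vel=0.15): straight line of the TCP; rot=None keeps the orientation; vel is the mean speed in m/s.
- r.set_joints(angles): joint-space move.
- r.set_gripper(opening, squeeze=None): opening from 0.0 (shut) to 1.0 (fully open); squeeze is the grip in N (None keeps the last); returns when the fingers have stopped.
- r.sleep(seconds).
- r.inverse_kinematics(position, orientation): joint angles nearest the present ones, or None.
- optics.get_image(name): name is "side" or "top"; returns a dict with "pixels" (400x640x3 uint8, red, green, blue), "depth" (400x640 float32, m along the optical axis (not along the pixel's ray), 0 where there is no reading), "fx", "fy", "cx", "cy" (pixels), "camera_from_world" (4x4, takes a point from world to camera coordinates). Camera axes: x right, y down, z forward; pixel columns grow to the right and rows downward; lengths in m; the calibration is good to about 2 mm. A picture is of the moment at which its call begins.
A pose or a line that the arm cannot do raises r.PlanningError and nothing moves.
- r.hand_in(): hands the job in; it is judged then, once.
Readings, each from a call of its own:
- r.current_t(): time.
- r.current_q(): joint angles.
- r.current_qvel(): joint speeds.
- r.current_effort(): joint torques, N m.
- r.current_tool_pos(): TCP position.
- r.current_ee_rot(): TCP orientation.
- r.current_contact_force(): force on the tool from outside, world axes, zero at the start.
- r.current_torque(): the same for the moment, N m.
- r.current_opening(): opening from 0.0 (shut) to 1.0 (fully open).
- r.current_finger_force(): force on a finger pad.
Only numpy, scipy, OpenCV 4.12 (cv2) and the standard library are available. Lean on these libraries where they do the work, as an engineer would, in place of code of your own. Each camera call takes 0.05 s, during which the arm holds its last target. There are 200 camera calls.

TASK

The loaded small drawer stands on the steel tray. Carry it level to the bare top deck of the drawer unit and set it down in front of the guide cheeks, tab end towards the open front; let go of it there, then slide it back between the cheeks until its back wall just clicks the roller lever switch, without overtravelling the lever. Leave the drawer standing there with the switch clicked, and leave the other things where they are.

Things in the scene. Friction and masses are not known exactly. Their poses are not given: they have to be found in the camera images.
- drawer: Loose open smoke grey drawer with steel hardware in it (up to 18 mm deep), 0.65 to 0.9 kg: 110 mm long (x), 62 wide (y), 40 high, walls 3 mm. Origin: centre of its underside; x runs from front to back wall, z up. Grip it across its width, or by the tab. Sliding it on the deck takes 3.4 to 6 N, so it stays where it is left against the lever's spring.
- drawer_tab (a point): The drawer's pull tab, a darker upright plate at its front: 13 mm thick (drawer x from -65 to -52 mm, front wall included), 30 mm wide (y), from 12 to 58 mm above the drawer's underside. The point is its middle, at (-58.5, 0, 40) mm in the drawer. It can be pinched from above with one finger inside the drawer. Ease off the push before letting go.
- unit: Fixed smoke grey drawer unit, 256 mm deep (x), 130 wide (y). Origin: centre of its underside; x runs from its front to its rear. Three tiers are shut; the top one is an open bay: a flat deck at 140 mm over the whole unit and two solid guide cheeks 42 mm high on it, from x = -10 mm to the rear, 67 mm apart. No room for fingers between cheeks and drawer.
- bay_mouth (a point): On the deck, middle of the bay mouth, at (-30, 0, 140) mm in the unit, axes as the unit's. Flared lead-ins narrow from 91 mm here to 67 mm at 20 mm behind. In front of it the deck is bare for 98 mm: the drawer, set down with its back wall about here, has its tab a little over the deck's front edge and room for fingers at its sides.
- roller_lever (a joint): Lever angle (rad) of the black roller lever microswitch at the rear of the bay. 0 free; clicks at 0.17 (roller pushed back 5.3 mm, 2 N); 0.33 (10.5 mm, 2.8 N) and more is overtravel; hard stop 0.42. The spring resists with 1.2 N from first touch, with no bump at the click: go by this reading, or 7 to 8 mm of travel after first touch.
- roller_zone (a point): The roller (10 mm across, on a 33 mm steel lever with an upright hinge) lies somewhere near here, the switch's place differs each time: the front of the free roller is up to 12 mm before or behind this point, which is at (69, 2, 160) mm in the unit, axes as the unit's, so at first touch the drawer's origin is at x = 2 to 26 mm in the unit. Pushed, it swings to the rear (+x).
- tray: Fixed stainless steel tray, 210 x 180 mm, floor 2 mm thick, rim 12 mm high. Origin: centre of its underside. The drawer starts on it.
- bowl: Bystander: loose glass bowl, 110 mm across, 50 mm high. Origin: centre of its underside.
- cork_round: Bystander: loose cork round, 90 mm across, 10 mm thick. Origin: centre of its underside.
- tongs: Bystander: loose black silicone tongs, 234 mm long along their x, 58 mm wide, 14 mm high, near the robot's foot. Origin: centre of the underside.
- toggle_block: Bystander: loose wooden block 50 x 40 x 22 mm with a mini toggle switch on it (52 mm high in all), between the tray and the unit. Origin: centre of its underside.
Things that resemble listed ones, but are neither listed nor needed, are in the scene too. Several things look just like the drawer: the one meant starts farthest to the robot's left.

How it is judged:
On the way:
1. the drawer stands on the bare deck in front of the cheeks (its back at most 45 mm in behind the mouth), tab to the front, in line with the bay, lever free, and the fingers have let go (z of drawer in the frame of unit between 0.135 and 0.145 m and x of drawer in the frame of unit between -0.13 and -0.04 m and y of drawer in the frame of unit between -0.03 and 0.03 m and x of unit in the frame of drawer above 0 m and angle between drawer's own z axis and vertical below 0.1 rad and value of joint roller_lever below 0.04 rad and contact force between the fingers and drawer below 0.1 N and linear speed of drawer below 0.02 m/s), for 0.2 s.
At the end, for the whole second after the job is handed in: The drawer stands released and at rest on the deck between the cheeks, within 0.12 rad of the bay's direction and level within 0.06 rad, its back holding the roller lever between 0.17 rad (click) and 0.33 rad (overtravel) (value of joint roller_lever between 0.17 and 0.33 rad and z of drawer in the frame of unit between 0.135 and 0.145 m and x of drawer in the frame of unit above 0 m and angle between the x axis of drawer and the x axis of unit, either way round below 0.12 rad and angle between drawer's own z axis and vertical below 0.06 rad and linear speed of drawer below 0.01 m/s); the robot touches nothing.
It fails at once if the roller lever is overtravelled (0.33 rad or more) (value of joint roller_lever above 0.33 rad).
It fails at once if the drawer is tipped by more than 0.4 rad (angle between drawer's own z axis and vertical above 0.4 rad).
It fails at once if the bowl, cork round, tongs or toggle switch block is moved by more than 25 mm (distance of any of bowl, cork_round, tongs, toggle_block from where it was at the start of the episode above 0.025 m).
It also fails if it takes over 59 s, if anything falls off the work surface, if the arm or the gripper's body presses on something with over 40 N, if the wrist force passes 120 N, or if a joint passes its speed limit or range.

## Working session

There is one attempt and no reset: what is moved stays moved. The work goes in short steps, each a Python script; the robot and the scene stay as the last script left them, time stands still between calls to the robot, and variables do not carry over. Pictures are saved under pics/ and viewed, at most 10 in all, crops included, and the job is handed in when it is done.

```bash
mkdir -p pics; ls; cat > h.py <<'E'
import numpy as np, cv2
from cell import r, optics
def snap(n):
    im=optics.get_image(n); T=np.array(im["camera_from_world"]); im["W"]=np.linalg.inv(T); return im
def cloud(im):
    v,u=np.mgrid[0:400,0:640]; z=im["depth"]
    P=np.stack([(u-im["cx"])/im["fx"]*z,(v-im["cy"])/im["fy"]*z,z],-1)
    P=P@im["W"][:3,:3].T+im["W"][:3,3]; P[z<=0]=np.nan; return P
def ray(im,u,v,h):
    d=im["W"][:3,:3]@np.array([(u-im["cx"])/im["fx"],(v-im["cy"])/im["fy"],1]); o=im["W"][:3,3]
    return o+d*(h-o[2])/d[2]
def save(im,n,crop=None,s=1):
    p=im["pixels"][...,::-1]
    if crop: p=p[crop[1]:crop[3],crop[0]:crop[2]]
    cv2.imwrite("pics/"+n,cv2.resize(p,None,fx=s,fy=s,interpolation=cv2.INTER_CUBIC))
E
python3 - <<'E'
from h import *
for n in("top","side"):
    im=snap(n); save(im,n+"0.png"); print(n,im["fx"],im["cx"],im["cy"],im["W"].round(3).tolist())
    np.save(n+"0.npy",cloud(im))
print(r.finger_overhang,r.current_t(),r.current_ee_rot(),r.current_tool_pos(),r.current_contact_force())
E
```

```text
pics
top 419.3023100204697 316.346558335802 200.7365147353348 [[-0.008, -0.991, 0.131, 0.324], [-1.0, 0.007, -0.004, -0.104], [0.003, -0.131, -0.991, 1.501], [0.0, 0.0, 0.0, 1.0]]
side 411.8676298785896 318.8746944753815 199.99232503473382 [[-0.98, -0.127, 0.152, 0.299], [-0.198, 0.664, -0.721, 0.729], [-0.009, -0.737, -0.676, 0.917], [0.0, 0.0, 0.0, 1.0]]
0.022 0.1 [ 1.95139409e-01  9.80775378e-01 -4.97381361e-04 -1.49557673e-04] [0.21036992 0.50789369 0.25280385] [ 0.54769375 -0.23492303 -0.32133142]
```

View pics/top0.png

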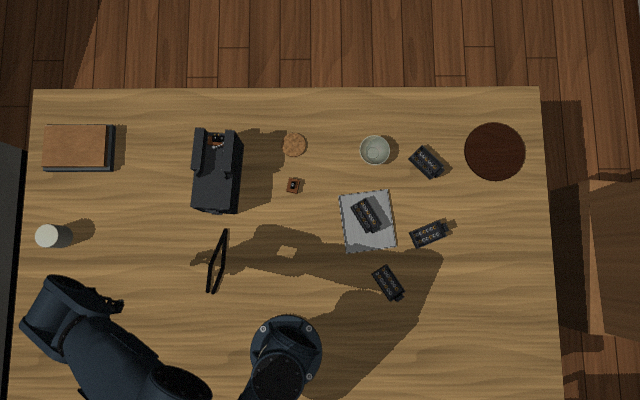

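View pics/side0.png

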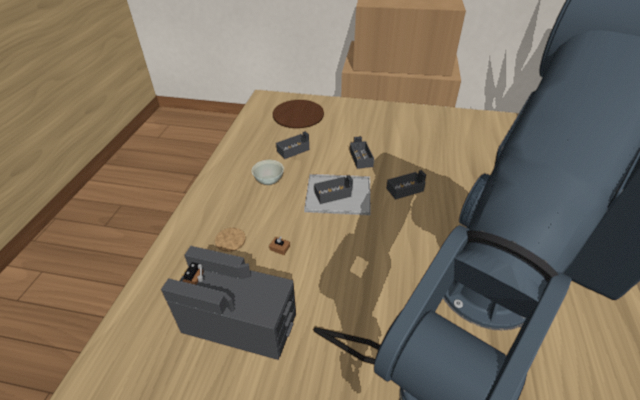

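The look-alikes in the top view are at (427,161), (367,215) on the tray, (430,234) and (388,283). Image left is +y, the robot's left, so the tray one at (367,215) is both leftmost and on the tray. I'll check it in a crop and measure it, along with the unit.

```bash
python3 - <<'E'
from h import *
t=cv2.imread("pics/top0.png"); s=cv2.imread("pics/side0.png")
a=cv2.resize(t[180:260,320:420],(400,320),interpolation=2); b=cv2.resize(t[115:225,175:275],(400,440),interpolation=2)
c=cv2.resize(s[165:225,290:390],(400,240),interpolation=2);d=cv2.resize(s[235:360,155:305],(400,333),interpolation=2)
o=np.zeros((600,800,3),np.uint8); o[:320,:400]=a; o[320:560,:400]=c
b=cv2.resize(b,(240,264)); o[:264,400:640]=b; o[264:597,400:800]=d
o=cv2.convertScaleAbs(o,alpha=1.7); cv2.imwrite("pics/crop.png",o)
for n in("top","side"):
    P=np.load(n+"0.npy"); x,y,z=P[...,0],P[...,1],P[...,2]
    def rect(m,lab):
        k,l,st,_=cv2.connectedComponentsWithStats(m.astype(np.uint8))
        for i in range(1,k):
            if st[i,4]<25: continue
            q=P[l==i]; rr=cv2.minAreaRect((q[:,:2]*1000).astype(np.float32))
            print(n,lab,st[i],np.round(rr[0],1),np.round(rr[1],1),round(rr[2],1),"z",np.percentile(q[:,2],[5,50,95]).round(4))
    near=(abs(y+0.25)<.25)
    w=(x>.25)&(x<.62)
    rect(w&(y<-.15)&(y>-.4)&(z>.022)&(z<.08),"drw")
    rect(w&(y<-.15)&(y>-.4)&(z>.048)&(z<.08),"tab")
    rect((y>.0)&(y<.35)&(x>.3)&(z>.172)&(z<.192),"cheek")
    rect((y>.0)&(y<.35)&(x>.3)&(z>.134)&(z<.146),"deck")
    rect((y>.0)&(y<.35)&(x>.3)&(z>.146)&(z<.172),"mid")
E
```

```text
top drw [351 197  32  36 167] [ 462.6 -287.1] [119.9  62.9] 30.3 z [0.0246 0.0409 0.0607]
top drw [372 264  24  14  54] [ 256.7 -340. ] [52.  61.9] 32.4 z [0.0225 0.036  0.0425]
top tab [372 225   9   8  34] [ 416.2 -314.4] [12.2 30.4] 32.7 z [0.053  0.0568 0.0637]
top cheek [190 127  16  48 453] [665.1 274.3] [ 33.9 155.6] 84.7 z [0.1757 0.1802 0.1848]
top cheek [221 129  15  49 448] [655.8 176.6] [ 32.8 157.3] 85.1 z [0.1755 0.1805 0.185 ]
top deck [207 132  18   4  52] [733.2 226.2] [57.8 12.1] 89.4 z [0.1346 0.1387 0.1425]
top deck [ 190  136   44   74 1763] [601.7 230. ] [131.5 240.1] 85.4 z [0.135  0.1388 0.1434]
top mid [196 129  12  48 115] [661.2 260. ] [ 12.3 157.6] 81.0 z [0.1478 0.1601 0.171 ]
top mid [225 132  12  47  90] [652.1 163.4] [ 20.8 154.8] 76.8 z [0.1475 0.16   0.1703]
top mid [207 134  18  15 172] [701.5 221.2] [56.8 48.9] 86.7 z [0.1474 0.1597 0.1679]
side drw [314 174  39  26 450] [ 462.9 -284.2] [121.1  70.3] 31.2 z [0.0238 0.0359 0.0592]
side drw [386 175  15  20 139] [ 258.5 -338.1] [54.7 65.1] 32.8 z [0.0225 0.0333 0.0419]
side tab [346 174   7   9  46] [ 418.1 -310.6] [14.  33.8] 31.2 z [0.05   0.0592 0.0641]
side cheek [184 245  65  26 839] [656.8 178.8] [ 35.7 159.2] 85.4 z [0.1744 0.182  0.1845]
side cheek [ 160  278   72   29 1004] [664.9 276.9] [ 34.6 158.2] 84.8 z [0.1753 0.1821 0.1844]
side deck [ 165  268  128   62 3494] [609.9 232.2] [132.7 259.2] 85.3 z [0.1374 0.1404 0.143 ]
side mid [181 258  69  26 700] [657.6 214.2] [ 54.  158.2] 89.5 z [0.1487 0.1614 0.1697]
side mid [162 292  72  22 453] [664.2 290.4] [158.6  22.2] 3.8 z [0.1475 0.1591 0.1708]
```

View pics/crop.png

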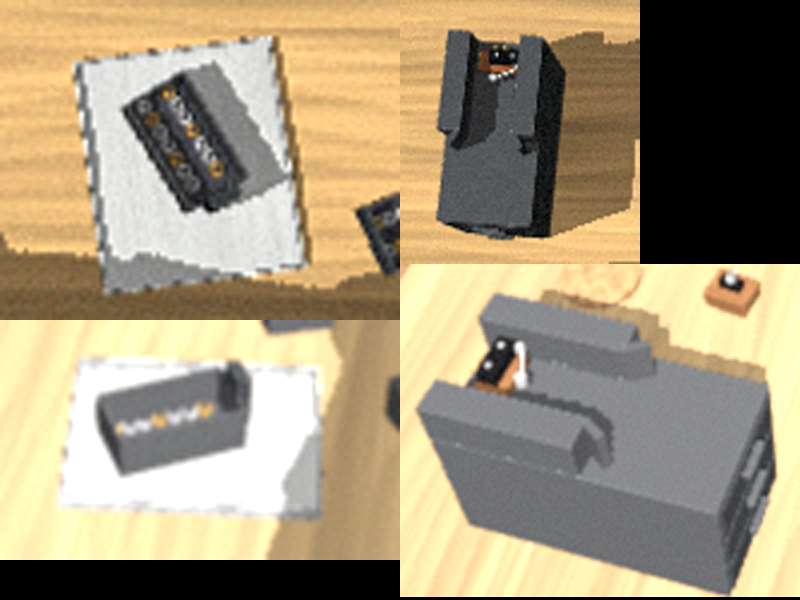

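The crop confirms it: the tray drawer has hardware in it and its dark tab points towards the robot. Its origin is about (0.467, -0.283) at yaw 31°. The unit's origin is about (0.611, 0.231) at yaw -4.9°, with the roller at about (200,271) in the side view. I'll check the plan, measure the roller and grasp.

```bash
cat >> h.py <<'E'
def quat(phi): # tool down, tool y at angle phi (deg)
    p=np.radians(phi+90)/2; return [np.cos(p),np.sin(p),0,0]
U0=np.array([.611,.2313]); UY=-0.0855
UX=np.array([np.cos(UY),np.sin(UY)]); UYv=np.array([-UX[1],UX[0]])
def u2w(x,y,z): return [*(U0+x*UX+y*UYv),z]
def w2u(P): d=np.asarray(P)[...,:2]-U0; return np.stack([d@UX,d@UYv],-1)
E
python3 - <<'E'
from h import *
for n in("top","side"):
    P=np.load(n+"0.npy"); I=cv2.imread(f"pics/{n}0.png").astype(int); u=w2u(P)
    m=(I.min(-1)>120)&(u[...,0]>.03)&(u[...,0]<.128)&(abs(u[...,1])<.034)&(P[...,2]>.14)
    for v,c in np.argwhere(m): print(n,c,v,(u[v,c]*1000).round(),P[v,c,2].round(3),I[v,c].min())
D=[.467,-.283]; ok=[]
for off in(0,180):
    a=quat(120.8-off); b=quat(85.1-off)
    print(off,r.inverse_kinematics([*D,.034],a),r.inverse_kinematics(u2w(-.088,0,.174),b))
E
```

```text
top 215 137 [102.  -2.] 0.167 122
top 221 144 [ 82. -22.] 0.159 154
top 218 145 [ 79. -12.] 0.157 125
top 219 145 [ 78. -17.] 0.161 126
top 213 146 [72.  2.] 0.164 125
top 216 146 [74. -7.] 0.16 139
top 213 147 [68.  1.] 0.168 139
top 214 147 [69. -2.] 0.164 130
side 192 265 [102. -20.] 0.168 139
side 193 265 [101. -22.] 0.166 122
side 198 265 [ 91. -27.] 0.163 123
side 199 265 [ 88. -26.] 0.165 153
side 200 265 [ 85. -26.] 0.167 149
side 198 266 [ 90. -24.] 0.163 127
side 199 266 [ 87. -24.] 0.165 150
side 200 266 [ 86. -26.] 0.161 148
side 199 267 [ 88. -24.] 0.16 136
side 200 267 [ 85. -24.] 0.162 153
side 201 267 [ 85. -27.] 0.157 126
side 200 268 [ 83. -21.] 0.162 155
side 201 268 [ 91. -33.] 0.144 130
side 200 269 [ 82. -18.] 0.162 150
side 201 269 [ 82. -22.] 0.157 127
side 200 270 [ 82. -17.] 0.16 145
side 201 270 [ 84. -23.] 0.152 122
side 200 271 [ 79. -13.] 0.162 141
side 201 271 [ 83. -21.] 0.151 122
side 200 272 [77. -9.] 0.164 144
side 200 273 [76. -8.] 0.162 142
side 200 274 [75. -6.] 0.162 143
side 199 275 [74. -0.] 0.166 121
side 200 275 [71. -0.] 0.166 150
side 201 
[... 319 characters left out ...]
4
side 199 278 [69.  8.] 0.167 153
side 200 278 [68.  6.] 0.165 150
side 201 278 [67.  4.] 0.163 136
side 199 279 [70.  7.] 0.162 140
side 200 279 [68.  7.] 0.162 140
side 201 279 [68.  4.] 0.159 131
side 199 280 [71.  8.] 0.158 129
side 200 280 [70.  6.] 0.157 138
side 201 280 [68.  5.] 0.156 127
0 [-6.30075693e-01  6.63344502e-01  1.79721713e+00 -4.44089210e-16
  6.81031026e-01 -2.73843343e+00] [ 3.47192911e-01  4.87333739e-01  1.65882394e+00 -4.44089210e-16
  9.95434974e-01 -1.13808228e+00]
180 [-6.30075693e-01  6.63344502e-01  1.79721713e+00 -4.44089210e-16
  6.81031026e-01  4.03159224e-01] [ 3.47192911e-01  4.87333739e-01  1.65882394e+00 -4.44089210e-16
  9.95434974e-01  2.00351037e+00]
```

The roller's front is at unit x ≈ 67 mm, inside the expected 57 to 81 mm. I'll use the -180° branch for the wrist and grasp now.

```bash
python3 - <<'E'
from h import *
p=r.current_tool_pos(); r.move_linear([p[0],p[1],.33],vel=.25)
q=quat(-59.2); D=[.467,-.283]
r.move_to([*D,.25],q)
r.move_linear([*D,.08],vel=.25); r.move_linear([*D,.034],vel=.08)
print(r.current_contact_force())
r.set_gripper(0.0,50); print(r.current_opening(),r.current_finger_force(),r.current_tool_pos())
f0=np.array(r.current_contact_force())
r.move_linear([*D,.09],vel=.06); r.sleep(.2)
print(r.current_contact_force()-f0,r.current_torque(),r.current_t())
im=snap("side"); save(im,"grasp.png",(260,120,420,240),4)
E
```

```text
[-0.09704791 -0.03558676  0.4184669 ]
0.7133477867179631 56.01264953613281 [ 0.46719284 -0.28308975  0.03467676]
[  1.61739274  -1.66737222 -12.26495854] [ 0.04744079 -0.01022399 -0.05656342] 6.7
```

View pics/grasp.png

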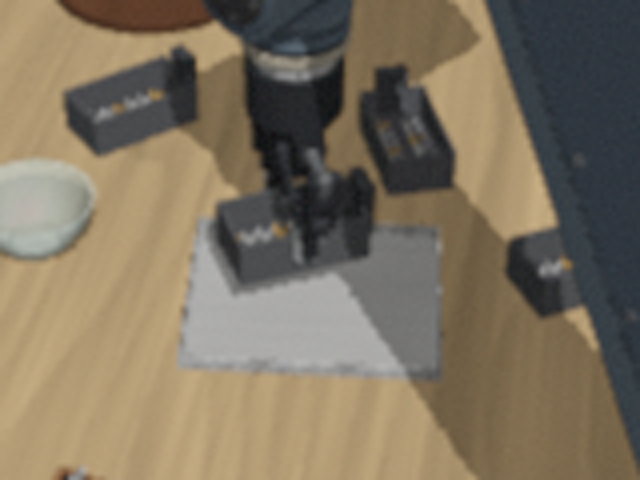

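The drawer is held level in the jaws at about (290,240) in the crop, clear of the tray. The bowl is untouched. Next I'll carry it over and place it.

```bash
python3 - <<'E'
from h import *
q=quat(-94.9); D=[.467,-.283]
r.move_linear([*D,.28],vel=.2)
r.move_linear([.50,-.02,.28],rot=quat(-77),vel=.2)
r.move_linear(u2w(-.088,0,.28),rot=q,vel=.2)
r.move_linear(u2w(-.088,0,.185),vel=.1)
z=.185
r.sleep(.2); f0=r.current_contact_force()[2]
while z>.169:
    z-=.001; r.move_linear(u2w(-.088,0,z),vel=.02); 
    f=r.current_contact_force()[2]
    if f-f0>3: break
print("z",z,f-f0,r.current_contact_force(),r.current_torque())
r.set_gripper(1.0); r.sleep(.4)
p=r.current_tool_pos(); r.move_linear([p[0],p[1],.30],vel=.2)
print(r.current_t(),r.current_finger_force())
for n in("top","side"):
    im=snap(n); P=cloud(im); u=w2u(P); z=P[...,2]
    np.save(n+"1.npy",P); 
    save(im,n+"1.png",(150,110,290,230) if n=="top" else (150,210,330,370),4)
    for lab,lo,hi in(("body",.15,.205),("tab",.189,.205)):
        m=(z>lo)&(z<hi)&(u[...,0]<-.033)&(u[...,0]>-.18)&(abs(u[...,1])<.055)
        if m.sum()>8: rr=cv2.minAreaRect((u[m]*1000).astype(np.float32)); print(n,lab,m.sum(),rr)
E
```

```text
z 0.172 10.848098358739554 [-3.30027269 -1.02619236  3.76613942] [-0.43727207  0.61219585 -0.02263668]
16.8917 0.0
top body 204 ((-85.7579345703125, -19.76439666748047), (123.20490264892578, 57.08772277832031), 17.79058265686035)
side body 1484 ((-93.0363540649414, 0.5663414001464844), (65.28124237060547, 119.76275634765625), 89.91539001464844)
side tab 101 ((-146.1313018798828, 1.6473455429077148), (30.979887008666992, 13.271860122680664), 88.22171783447266)
```

View pics/side1.png

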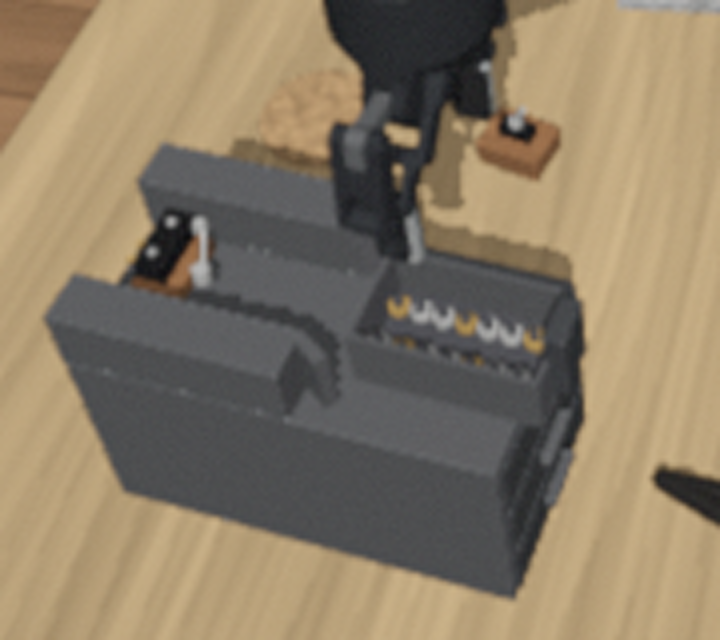

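The drawer stands on the bare deck, tab to the front, with the fingers clear. Its origin is at unit x ≈ -88 mm, y ≈ 0.5 mm, yaw ≈ 0, and the lever at about (200,250) in the crop is free. Next I'll push the tab with shut fingers.

```bash
python3 - <<'E'
from h import *
Y=.0005; Z=.177
r.move_linear(u2w(-.195,Y,.30),vel=.2); r.set_gripper(0.0,30)
r.move_linear(u2w(-.195,Y,Z),vel=.15)
r.sleep(.2); f0=np.array(r.current_contact_force())[:2]
def F(): d=np.array(r.current_contact_force())[:2]-f0; return round(float(d@UX),2),round(float(d@UYv),2)
x=-.176; r.move_linear(u2w(x,Y,Z),vel=.05)
while x<-.155 and F()[0]>-1.5: x+=.0015; r.move_linear(u2w(x,Y,Z),vel=.03)
print("touch",x,F(),r.current_t())
for x in np.arange(x+.02,-.0745,.02):
    r.move_linear(u2w(x,Y,Z),vel=.04); print(round(x,4),F())
print(r.current_t(),w2u(r.current_tool_pos()))
im=snap("side"); P=cloud(im); u=w2u(P); z=P[...,2]; save(im,"side2.png",(150,210,330,370),4)
m=(z>.187)&(z<.203)&(u[...,0]<.0)&(u[...,0]>-.18)&(abs(u[...,1])<.03)
print(w2u(P[m]).min(0),u[m].max(0))
E
```

```text
touch -0.16549999999999998 (-4.09, -1.99) 21.8917
-0.1455 (-0.11, -1.36)
-0.1255 (-0.78, -1.41)
-0.1055 (-0.76, -1.01)
-0.0855 (-1.25, -1.32)
24.4917 [-0.08537016  0.00048865]
[-0.09733956 -0.00950343] [-0.09021646  0.0167972 ]
```

View pics/side2.png

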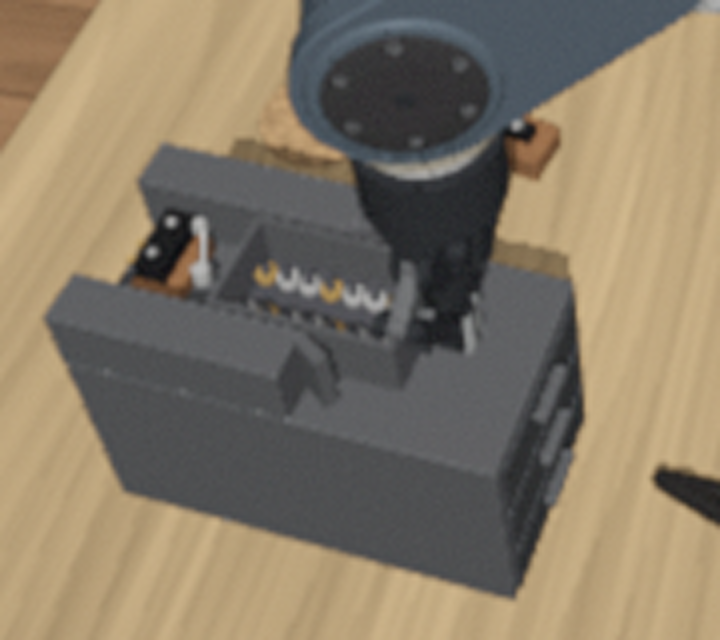

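The drawer is straight between the cheeks, with its back wall at about (240,270) in the crop and the lever at (200,250) still free. Now I'll take fine steps, logging force and lever pixels.

```bash
cat >> h.py <<'E'
def lever():
    im=snap("side"); g=im["pixels"].min(-1).astype(float)
    w=np.clip(g[262:283,190:208]-85,0,None); v,u=np.mgrid[262:283,190:208]
    # per-row white centroid for upper (lever) and lower (roller) parts
    c=lambda a,b:round(float((w[a:b]*u[a:b]).sum()/max(w[a:b].sum(),1)),2)
    return c(4,9),c(9,13),c(13,18),int(w.sum()),im
E
cat > step.py <<'E'
from h import *
import sys
Y=.0005; Z=.177
x=w2u(r.current_tool_pos())[0]; end=float(sys.argv[1]); s=float(sys.argv[2])
while x<end-1e-5:
    x=min(x+s,end); r.move_linear(u2w(x,Y,Z),vel=.015)
    f=np.array(r.current_contact_force()); l=lever()
    print(round(x*1000,1),(f[:2]@UX).round(2),l[:4])
print(r.current_t()); save(l[4],sys.argv[3],(160,230,260,310),6)
E
python3 - <<'E'
from h import *
print(lever()[:4],lever()[:4])
E
python3 step.py -0.067 0.002 s3.png
```

```text
(199.5, 201.47, 199.91, 4682) (199.5, 201.45, 199.91, 4672)
-83.4 -4.68 (199.52, 201.44, 199.77, 4626)
-81.4 -4.28 (199.49, 201.28, 199.69, 4587)
-79.4 -4.59 (199.49, 201.07, 199.66, 4515)
-77.4 -4.09 (199.55, 200.83, 199.55, 4300)
-75.4 -4.37 (199.61, 200.62, 199.4, 4000)
-73.4 -4.43 (199.61, 200.38, 199.17, 3633)
-71.4 -4.03 (199.62, 200.39, 198.79, 3172)
-69.4 -4.8 (199.57, 200.44, 198.19, 2665)
-67.4 -5.29 (199.54, 200.43, 197.54, 2223)
-67.0 -6.87 (199.53, 200.45, 197.51, 2180)
27.95
```

```bash
python3 step.py -0.064 0.001 s4.png; python3 - <<'E'
import cv2,numpy as np
cv2.imwrite("pics/s34.png",cv2.resize(np.hstack([cv2.imread("pics/s3.png"),cv2.imread("pics/s4.png")]),(800,320)))
E
```

```text
-66.3 -7.08 (199.55, 200.28, 197.66, 2265)
-65.3 -7.45 (199.53, 199.93, 197.22, 2128)
-64.3 -6.75 (199.54, 199.58, 196.55, 2186)
-64.0 -8.58 (199.48, 199.53, 196.66, 2155)
29.15
```

View pics/s34.png

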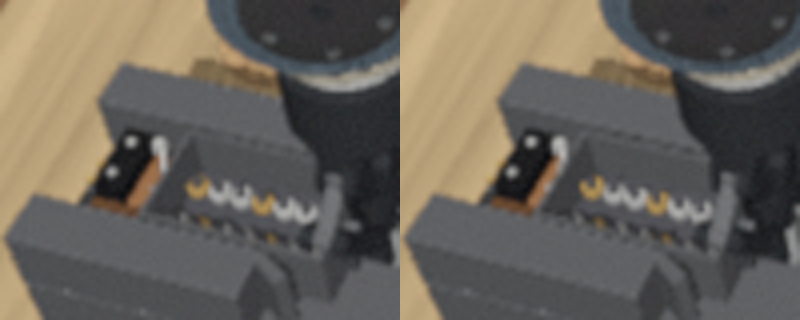

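The lever starts to move at commanded TCP x ≈ -67 mm: the force rises from -4.4 N to about -7 N, and the lever pixels start shifting there. The right half shows the lever swung slightly back. I'll go on to about 6.5 mm past the touch, then back off and check from above.

```bash
python3 step.py -0.0602 0.001 s5.png; python3 - <<'E'
from h import *
Y=.0005; Z=.177
print(w2u(r.current_tool_pos()))
r.move_linear(u2w(-.061,Y,Z),vel=.01); r.move_linear(u2w(-.085,Y,Z),vel=.05)
r.move_linear(u2w(-.15,Y,.26),vel=.2); r.move_linear(u2w(-.24,-.12,.30),vel=.25)
out=[]
for n in("top","side"):
    im=snap(n); P=cloud(im); u=w2u(P); z=P[...,2]; P0=np.load(n+"0.npy")
    save(im,n+"6.png",(190,120,240,180) if n=="top" else (165,235,240,290),8 if n=="top" else 5)
    m=(z>.172)&(z<.186)&(abs(u[...,1])<.026)&(u[...,0]>.04)&(u[...,0]<.1)
    t=(z>.187)&(z<.203)&(u[...,0]<.03)&(abs(u[...,1])<.03)
    for k in(m,t):
        if k.sum(): print(n,k.sum(),(np.percentile(u[k],[2,50,98],axis=0)*1000).round(1).tolist())
print(r.current_t())
a=cv2.imread("pics/top6.png");b=cv2.imread("pics/side6.png")
c0=cv2.resize(cv2.imread("pics/top0.png")[120:180,190:240],(300,360),interpolation=2)
c1=cv2.resize(a,(300,360)); o=np.zeros((600,600,3),np.uint8); o[:360,:300]=c0;o[:360,300:]=c1
s0=cv2.resize(cv2.imread("pics/side0.png")[235:290,165:240],(300,220),interpolation=2)
o[360:580,:300]=s0;o[360:580,300:]=cv2.resize(b,(300,220)); cv2.imwrite("pics/c6.png",cv2.convertScaleAbs(o,alpha=1.5))
E
```

```text
-63.5 -8.43 (199.46, 199.41, 196.94, 2174)
-62.5 -7.96 (199.36, 199.12, 195.84, 1868)
-61.5 -7.91 (199.18, 198.64, 195.92, 1807)
-60.5 -7.95 (198.99, 197.8, 195.66, 1557)
-60.2 -10.27 (199.0, 197.86, 195.6, 1616)
30.65
[-0.06101029  0.00048105]
top 23 [[68.9, -22.9], [70.9, -1.1], [72.9, 21.8]]
top 41 [[-46.9, -16.4], [-41.1, -2.4], [-34.7, 12.6]]
side 91 [[44.4, -25.9], [70.4, -7.2], [73.7, 24.5]]
side 106 [[-47.0, -14.2], [-42.5, 3.4], [-34.5, 16.1]]
33.0833
```

View pics/c6.png

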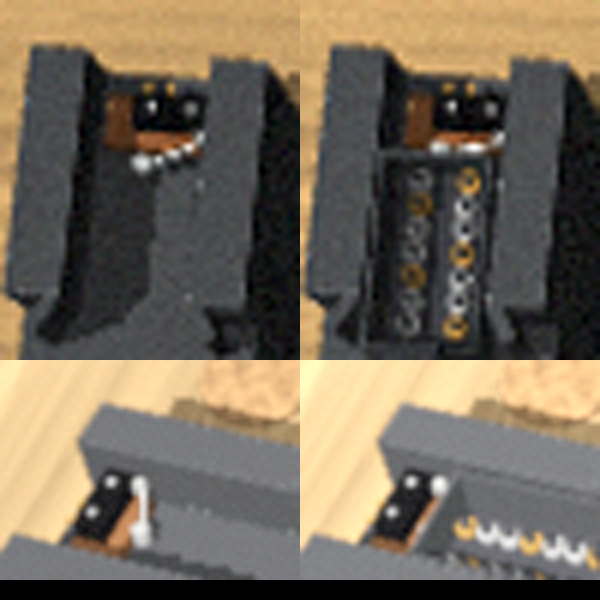

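Left is before, right is now. The drawer's back presses the lever, and the roller in the upper crop has gone from row 162 to about row 149, near 0.2 rad, though partly hidden. I'll check that from the raw pixel values.

```bash
python3 - <<'E'
from h import *
a=cv2.imread("pics/top0.png").min(-1); im=[snap("top")["pixels"].min(-1).astype(float) for _ in range(3)]
b=np.mean(im,0).astype(int)
for g in(a,b):
    print(" "*4,list(range(209,226)))
    for v in range(139,150): print(v,g[v,209:226].tolist())
m=snap("top"); T=np.linalg.inv(m["W"])
for p in([.067,2e-3],[.077,2e-3],[.067,-.031]):
    c=T@np.array([*u2w(*p,.165),1]); print(p,m["fx"]*c[0]/c[2]+m["cx"],m["fy"]*c[1]/c[2]+m["cy"])
E
```

```text
[209, 210, 211, 212, 213, 214, 215, 216, 217, 218, 219, 220, 221, 222, 223, 224, 225]
139 [18, 19, 28, 4, 13, 12, 7, 2, 6, 10, 0, 7, 33, 22, 12, 40, 50]
140 [24, 11, 20, 8, 6, 0, 1, 8, 9, 4, 8, 1, 10, 0, 13, 43, 50]
141 [18, 13, 21, 14, 0, 17, 3, 4, 0, 1, 0, 0, 10, 28, 31, 52, 46]
142 [19, 16, 17, 24, 38, 33, 34, 32, 27, 23, 19, 18, 27, 51, 114, 50, 49]
143 [21, 21, 21, 23, 40, 38, 42, 36, 35, 34, 36, 27, 34, 80, 99, 42, 43]
144 [16, 14, 10, 15, 23, 31, 29, 27, 38, 36, 27, 80, 154, 74, 46, 48, 48]
145 [22, 21, 18, 22, 60, 28, 10, 22, 58, 125, 126, 51, 73, 27, 29, 47, 48]
146 [25, 23, 37, 98, 125, 113, 77, 139, 56, 63, 70, 27, 17, 26, 39, 47, 50]
147 [27, 27, 33, 97, 139, 130, 61, 74, 47, 17, 21, 27, 23, 23, 43, 55, 48]
148 [28, 31, 30, 47, 85, 71, 35, 23, 42, 29, 28, 47, 42, 43, 47, 47, 48]
149 [27, 28, 27, 22, 36, 29, 21, 29, 52, 45, 49, 50, 52, 47, 50, 48, 51]
     [209, 210, 211, 212, 213, 214, 215, 216, 217, 218, 219, 220, 221, 222, 223, 224, 225]
139 [18, 20, 22, 10, 12, 10, 14, 8, 8, 6, 4, 12, 30, 25, 12, 43, 49]
140 [23, 18, 16, 6, 5, 10, 10, 11, 13, 12, 11, 7, 9, 6, 10, 42, 48]
141 [23, 23, 20, 16, 5, 7, 0, 0, 0, 0, 0, 2, 5, 22, 28, 51, 51]
142 [20, 19, 17, 18, 34, 31, 35, 33, 32, 21, 24, 22, 22, 54, 121, 50, 49]
143 [20, 16, 27, 66, 72, 50, 33, 34, 19, 28, 25, 22, 42, 94, 102, 48, 49]
144 [10, 17, 53, 136, 130, 95, 33, 76, 122, 159, 158, 110, 58, 57, 49, 50, 51]
145 [48, 48, 49, 84, 77, 69, 49, 58, 62, 82, 80, 54, 28, 18, 26, 50, 49]
146 [31, 31, 25, 31, 36, 33, 38, 31, 27, 32, 35, 35, 42, 15, 39, 52, 52]
147 [12, 14, 19, 19, 23, 21, 25, 24, 19, 21, 25, 29, 50, 12, 33, 54, 51]
148 [36, 55, 36, 18, 18, 20, 19, 22, 34, 38, 27, 24, 52, 12, 39, 52, 50]
149 [26, 37, 51, 31, 20, 39, 36, 39, 44, 31, 29, 27, 39, 16, 41, 55, 52]
[0.067, 0.002] 212.72123156940316 147.52554582276457
[0.077, 0.002] 213.057421686177 144.55343427204207
[0.067, -0.031] 222.77746360451698 148.2980997708245
```

The roller's rear edge and the middle of the lever both give about 7.6 mm of roller travel, and the push distance gave 6.4 to 7 mm. All of these lie between 5.3 and 10.5 mm, and the gripper is clear. I'll hand it in.

```bash
python3 -c "
from h import *
print(r.current_contact_force(),r.current_t(),r.hand_in())"
```

```text
the job is handed in; nothing more can be done
[-0.15932512  0.26762702 -0.50394227] 33.2833 None
```

I handed the job in at 33 s: the drawer stands released between the cheeks with the lever pushed back about 6.5 to 7.5 mm (click at 5.3, overtravel at 10.5), measured from the images and push distance since the lever angle could not be read; the hand-in returned no verdict.

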